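# Right the fallen solvent bottles in the bench lane and close its gate

## Robot

A 6-joint arm with a two-finger parallel gripper is mounted at the origin on the work surface. World frame = base frame: x ahead of the robot, y to its left, z up, the work surface at z = 0. Lengths are in m, angles in rad, forces in N, time in s.
With the tool pointing down it reaches from about 0.25 to 0.725 m from the base axis. Payload 4 kg.
Tool frame: the origin (TCP) lies midway between the tips of the shut fingers; the grasp point (between the pads) lies 19 mm behind it; z points along the fingers, y is the line along which they close (so a half turn about z gives the same grasp; the last joint's range is limited). The gripper opens to 85 mm and grips with 20 to 120 N. Pads are 22 mm wide; open, the fingers measure 114 mm over their backs; the gripper's body (76 mm by 85 mm) begins 54 mm behind the grasp point. The pads swing forward as they close: fully open they stand 13 mm farther back than shut.
Start: joints at [1.225, 0.241, 0.005, 1.335, 0, 1.571], TCP at [0.169, 0.47, 0.231] pointing down, gripper open.
Joint ranges: [-2.72, 2.72], [-1.05, 1.87], [-1.09, 1.28], [-1.99, 2.15], [-1.42, 1.44], [-3.14, 3.14]. Speed limits (rad/s): [2.79, 2.79, 3.14, 3.14, 3.14, 3.14].

## Interface

Orientations are given as a unit quaternion [x, y, z, w].
In Python, from workcell import bot, camera, job_done gives the robot as it stands.
- The arm moves only by the tool carry_out, never from a script. Its argument "plan" is a list of rows, each an object of numbers: "dx", "dy", "dz": the shift along the tool's x, y, z in mm; "twist": the turn about the tool's z in degrees; "fingers": the closure, from -1 (fully open) to 1 (shut). In form: [{"dx": .., "dy": .., "dz": .., "twist": .., "fingers": ..}, ...]. A call has exactly 5 rows; each row is the pose to reach, as a shift and turn from the pose commanded when the call began, along the tool's axes at that moment; what a row does not reach only later rows make up. A row lasts 1/12 s, in which the tool goes at most 41.7 mm and 7.16 degrees, less where a joint would pass 70% of its speed; a pose out of reach is approached as far as the arm can. A call with a gripper value outside its range is refused whole. The fingers move at their own pace and stop on an object; the grip force is fixed at half the most. Time passes only in rows, so rows that repeat a pose let the fingers close, or fill a call up. It gives the time, the measured TCP pose, the force, the opening and the grip force at its end, in the units of the state.
- bot.get_obs(): the state, without advancing time (a new reading comes with each control period).
- camera(name): name is "scene" or "top" or "wrist"; returns a dict with "image" (480x640x3 uint8, red, green, blue), "intrinsics" (3x3 intrinsics, pixels), "eye" and "attitude" of the camera in the world. Camera axes: x right, y down, z forward; pixel columns grow to the right and rows downward; lengths in m; the calibration is good to about 2 mm. A picture is of the moment at which its call begins. There is no depth.
- job_done(): hands the job in; it is judged then, once.
The state is a dict: "clock": time; "joint_pos": joint angles; "joint_vel": joint speeds; "tau": joint torques, N m; "eef_pos": TCP position; "tool_rot": TCP orientation; "ft_force": force on the tool from outside, world axes, zero at the start; "ft_torque": the same for the moment, N m; "grip_width": finger opening in m; "grasp_force": force on a finger pad.
Only numpy, scipy, OpenCV 4.12 (cv2) and the standard library are available. Lean on these libraries where they do the work, as an engineer would, in place of code of your own. Each camera call takes 0.05 s, during which the arm holds its last target. There are 200 camera calls.

## Task

Two square solvent bottles have fallen over in the metal bottle lane on the watchmaker's bench. Stand each one upright on its base in the gap where it lies, without knocking over or pushing along the small jars that stand among them, and turn the swivel gate at the lane's open end until its bar lies straight across the lane.

Things in the scene. Friction and masses are not known exactly. Their poses are not given: they have to be found in the camera images.
- lane: Fixed aluminium tray, 150 (x) by 600 mm (y). Origin: centre of its underside, on the bench; z up. Floor 6 mm above the bench, rails to 16 mm, 130 mm between them. -y end: wall 40 mm high; +y end open, with the gate. In one line along y: jars near y = -240, 0, +240 mm, fallen bottles near -120 and +120 mm.
- tall_bottle: White square plastic bottle, black round cap; 130 mm tall in all: body 48 x 48 x 96, then neck and cap (32 mm diameter). 0.18 to 0.29 kg, base-heavy: rights itself from tilts under 20 degrees. Origin: its centre, 65 mm above its base; z from base to cap, x and y square to its flat sides. Starts lying on a flat side, its axis roughly along the lane.
- short_bottle: Like tall_bottle but smaller: 108 mm tall in all: body 44 x 44 x 80, then neck and cap (32 mm diameter). 0.13 to 0.21 kg, base-heavy. Origin: its centre, 54 mm above its base; z from base to cap, x and y square to its flat sides. Starts lying on a flat side along the lane, its cap towards the other end of the lane than the tall bottle's.
- glass_jar: Standing amber glass jar with a black lid, 51 mm diameter, 54 mm tall, 0.14 kg, loose. Origin: centre of its underside. In any of the lane's three jar places.
- metal_tin: Standing round metal tin, 52 mm diameter, 53 mm tall, 0.15 kg, loose. Origin: centre of its underside. In any of the lane's three jar places.
- white_pot: Standing white pot with an aluminium lid, 50 mm diameter, 48 mm tall, 0.13 kg, loose. Origin: centre of its underside. In any of the lane's three jar places.
- gate (a joint): Angle of the swivel gate about its upright axis, rad. 0: its bar lies straight across the lane, pointing to the lane's +x. Positive: counter-clockwise from above, bar swung outward, away from the jars; starts at 0.65 to 1.3. No stop at 0: it turns on to -0.5. Friction (0.12 N m) keeps it where it is left.
- gate_grip (a point): Point on the gate's axis (lane frame x = -78, y = +320 mm), 57 mm above the bench, in the black grip fin pinched from above: fin 56 mm long, 14 thick, from 32 to 72 mm above the bench, centred on the axis, in line with the steel bar (150 mm long from the axis, 14 wide, 23 to 33 mm above the bench). Site x points along the bar.

How it is judged:
At the end, for the whole second after the job is handed in: Both bottles upright (0.08 rad) on the lane floor (5 mm), at rest, axis within 45 mm of the lane's centre line, centre within 105 mm of its start; the three jars upright (0.1 rad) within 25 mm of their starts; gate within 0.14 rad of straight across the lane (angle between each of tall_bottle, short_bottle's own z axis and vertical below 0.08 rad and z of tall_bottle in the frame of lane between 0.066 and 0.076 m and x of tall_bottle in the frame of lane between -0.045 and 0.045 m and distance of each of tall_bottle, short_bottle from where it was at the start of the episode below 0.105 m and linear speed of each of tall_bottle, short_bottle below 0.02 m/s and angular speed of each of tall_bottle, short_bottle below 0.1 rad/s and z of short_bottle in the frame of lane between 0.055 and 0.065 m and x of short_bottle in the frame of lane between -0.045 and 0.045 m and angle between each of glass_jar, metal_tin, white_pot's own z axis and vertical below 0.1 rad and distance of each of glass_jar, metal_tin, white_pot from where it was at the start of the episode below 0.025 m and value of joint gate between -0.14 and 0.14 rad); the robot touches nothing.
It fails at once if a jar in the lane is knocked over (angle between any of glass_jar, metal_tin, white_pot's own z axis and vertical above 0.5 rad).
It also fails if it takes over 67 s, if anything falls off the work surface, if the arm or the gripper's body presses on something with over 40 N, if the wrist force passes 120 N, or if a joint passes its speed limit or range.

## Working session

There is one attempt and no reset: what is moved stays moved. The work goes in short steps, Python scripts to look and compute and a tool call to move; the robot and the scene stay as the last step left them, time stands still between calls to the robot, and variables do not carry over. Pictures are saved under pics/ and viewed, at most 10 in all, crops included, and the job is handed in when it is done.

Besides the shell and the picture viewer there is one more tool, called after "Emit:" by a JSON object that holds its "api" and its "payload". carry_out: Moves the arm, as the interface text tells. Its arguments: {"type":"object","properties":{"plan":{"type":"array","items":{"type":"object","properties":{"dx":{"type":"number"},"dy":{"type":"number"},"dz":{"type":"number"},"twist":{"type":"number"},"fingers":{"type":"number"}}}}},"required":["plan"]}

```bash
mkdir -p pics; cat > h.py <<'E'
import numpy as np, cv2
from scipy.spatial.transform import Rotation as R
from workcell import bot, camera, job_done
def snap(n,f):
    c=camera(n); cv2.imwrite(f'pics/{f}.png',cv2.cvtColor(c['image'],cv2.COLOR_RGB2BGR))
    np.savez(f'pics/{f}.npz',K=c['intrinsics'],e=c['eye'],a=c['attitude']); return c
def cam(f):
    d=np.load(f'pics/{f}.npz'); a=d['a']
    M=R.from_quat(a).as_matrix() if a.size==4 else a
    return d['K'],d['e'],M
def ray(f,u,v):
    K,e,M=cam(f); return e,M@np.linalg.solve(K,[u,v,1.])
def atz(f,u,v,z):
    e,d=ray(f,u,v); return e+d*(z-e[2])/d[2]
def tri(*obs):
    A=np.zeros((3,3));b=np.zeros(3)
    for f,u,v in obs:
        e,d=ray(f,u,v); d=d/np.linalg.norm(d); P=np.eye(3)-np.outer(d,d); A+=P;b+=P@e
    return np.linalg.solve(A,b)
def proj(f,p):
    K,e,M=cam(f); q=K@(M.T@(np.asarray(p)-e)); return q[:2]/q[2]
E
python3 - <<'E'
from h import *
for n in ['scene','top']:
    c=snap(n,n+'0'); print(n,c['eye'],c['attitude'],c['intrinsics'])
o=bot.get_obs(); print(o)
a=cv2.imread('pics/scene0.png');b=cv2.imread('pics/top0.png')
E
```

```text
scene [ 0.96533742 -0.08015703  0.64333871] [ 0.75918133  0.57744688 -0.18170546 -0.23912743] [[440.53775079   0.         315.36703882]
 [  0.         440.53775079 239.61491364]
 [  0.           0.           1.        ]]
top [0.43732725 0.01408308 1.10234266] [ 0.70693853 -0.70438242  0.04506842 -0.04530078] [[524.83465319   0.         313.10563901]
 [  0.         524.83465319 239.89144187]
 [  0.           0.           1.        ]]
{'clock': 0.1, 'joint_pos': array([1.22501292e+00, 2.41325635e-01, 3.89359450e-03, 1.33521900e+00,
       1.97232017e-05, 1.57081243e+00]), 'joint_vel': array([-0.00090834, -0.00095946,  0.00085039,  0.00260827, -0.00118059,
        0.00044949]), 'tau': array([ 3.46345396e-04, -3.73137259e+01,  2.53010023e+01,  1.08797426e-02,
       -1.67264653e-05,  8.22188866e-06]), 'eef_pos': array([0.16927271, 0.46988371, 0.23052121]), 'tool_rot': array([ 1.72039524e-01,  9.85089611e-01, -9.11835624e-04, -1.69241875e-04]), 'ft_force': array([ 0.47962244, -0.36103379, -0.39790425]), 'ft_torque': array([ 0.05019331, -0.01855314, -0.00882675]), 'grasp_force': 0.0, 'grip_width': 0.08548994531410699}
```

View pics/top0.png

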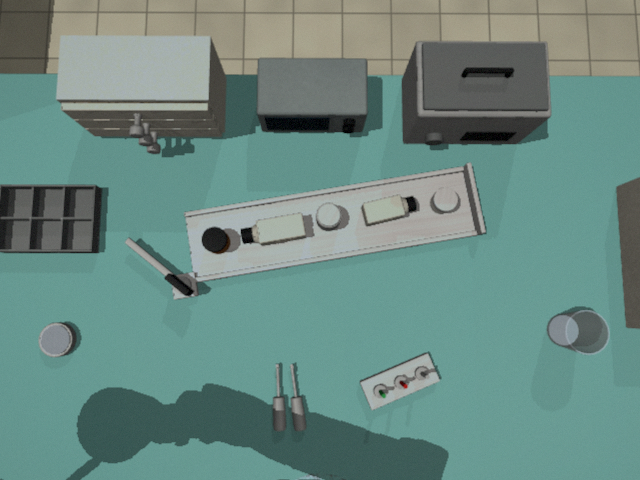

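View pics/scene0.png

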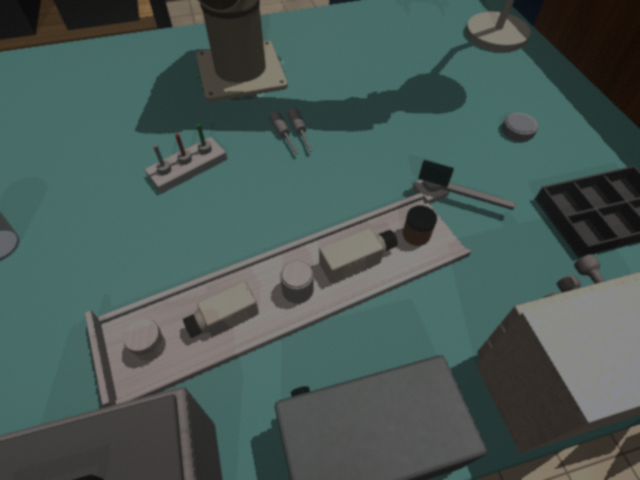

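The top view shows the lane running roughly along world y. From left (+y) to right it holds the gate (180,285), the amber jar (215,240), the tall bottle with its cap at (248,235), a pot or tin (328,216), the short bottle with its cap at (410,204), and another pot or tin (446,200). The scene view shows the same order from the other side. I'll enlarge both.

```bash
python3 - <<'E'
from h import *
def crop(f,x0,y0,w,h,s,o):
    a=cv2.imread(f'pics/{f}.png')[y0:y0+h,x0:x0+w]; a=cv2.resize(a,None,fx=s,fy=s,interpolation=cv2.INTER_CUBIC)
    a=cv2.convertScaleAbs(a,alpha=1.4,beta=10)
    for x in range((x0//20+1)*20,x0+w,20): cv2.putText(a,str(x),(int((x-x0)*s)-10,10),0,.35,(0,255,255),1);cv2.line(a,(int((x+.5-x0)*s),12),(int((x+.5-x0)*s),18),(0,255,255),1)
    for y in range((y0//20+1)*20,y0+h,20): cv2.putText(a,str(y),(0,int((y-y0)*s)+4),0,.35,(0,255,255),1);cv2.line(a,(24,int((y+.5-y0)*s)),(30,int((y+.5-y0)*s)),(0,255,255),1)
    cv2.imwrite(f'pics/{o}.png',a)
crop('top0',120,155,200,150,4,'tA'); crop('top0',300,155,200,150,4,'tB'); crop('scene0',80,150,440,260,1.8,'sA')
E
```

```text
(no output)
```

View pics/tA.png

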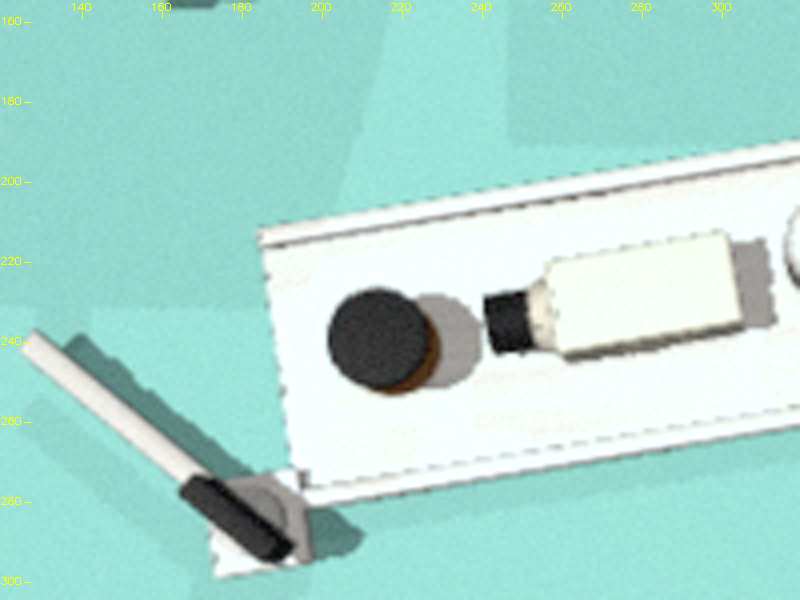

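View pics/tB.png

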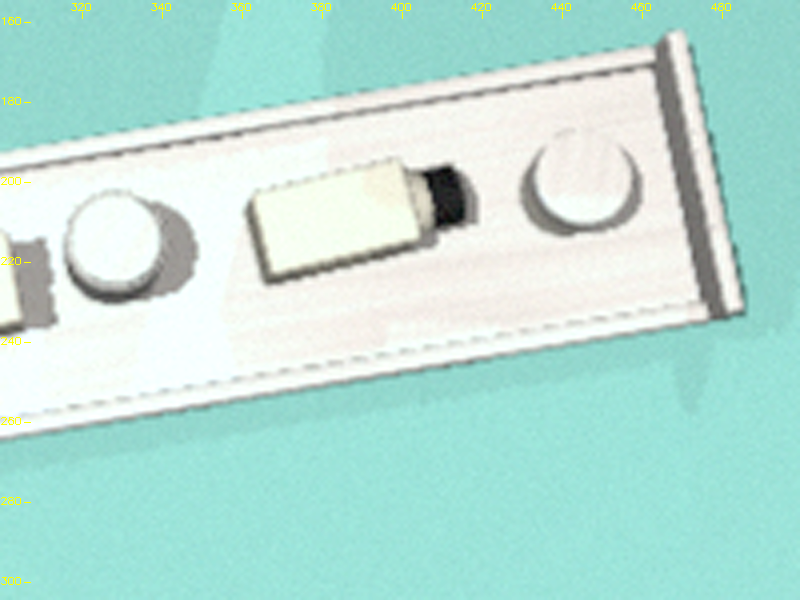

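View pics/sA.png

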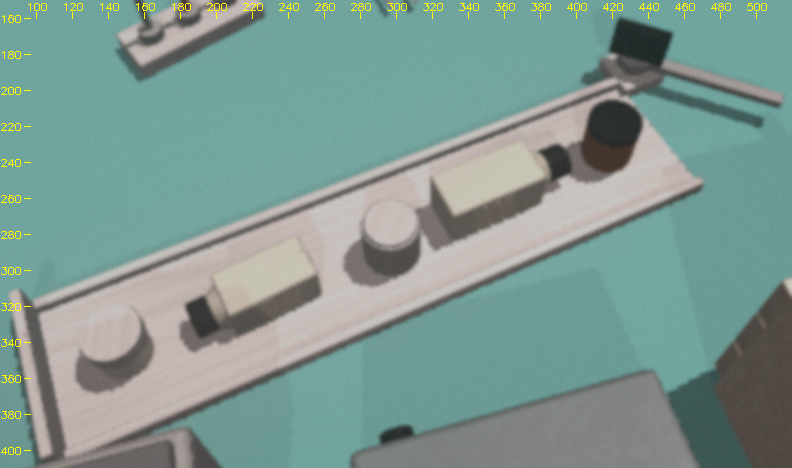

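The enlargements give readable corners. In tA, the tall bottle's top face has corners (548,263), (725,232), (742,327) and (563,350), its cap end is at x≈488, and the fin centre is (237,518). In tB, the short bottle's face has corners (252,190), (400,158), (420,240) and (268,278), with its cap end at (466,195). The same corners are visible in sA, so I'll triangulate them.

```bash
cat > meas.py <<'E'
from h import *
np.set_printoptions(precision=4,suppress=True)
A=lambda x,y:('top0',120+x/4-.5,155+y/4-.5)
B=lambda x,y:('top0',300+x/4-.5,155+y/4-.5)
S=lambda x,y:('scene0',80+x/1.8-.5,150+y/1.8-.5)
pairs={'tall':[(A(548,263),S(550,183)),(A(725,232),S(452,217)),(A(742,327),S(432,180)),(A(563,350),S(527,143))],
'short':[(B(252,190),S(318,270)),(B(400,158),S(228,318)),(B(420,240),S(212,275)),(B(268,278),S(300,237))],
'glass':[(A(377,338),S(614,123))],'mid':[(B(113,240),S(391,221))],'right':[(B(583,182),S(110,333))],'fin':[(A(237,518),S(645,28))]}
res={}
for k,v in pairs.items():
    P=np.array([tri(*p) for p in v]); res[k]=P; print(k,P.mean(0)); 
    if len(P)>1: print(P)
z=.016; c1=atz(*A(260,235),z); c2=atz(*A(306,500),z); w1=atz(*B(683,30),.04); w2=atz(*B(745,312),.04)
print('corners',c1,c2,w1,w2, np.linalg.norm((c1-w1)[:2]),np.linalg.norm((c1-c2)[:2]))
up=(c1+c2)/2-(w1+w2)/2; L=np.arctan2(-up[0],up[1]); print('lane yaw deg(from y axes)',np.degrees(L),'len',np.linalg.norm(up[:2]))
cen=((c1+c2)/2+(w1+w2)/2)[:2]/2; print('lane centre',cen)
lx=np.array([np.cos(L),np.sin(L)]); ly=np.array([-np.sin(L),np.cos(L)])
for k,P in res.items(): d=P.mean(0)[:2]-cen; print(k,'lane xy mm',1000*lx@d,1000*ly@d)
caps={'tallcapend':atz(*A(489,324),.03),'shortcapend':atz(*B(464,194),.03)}
for k,P in caps.items(): d=P[:2]-cen; print(k,P,'lane',1000*lx@d,1000*ly@d)
for k in('tall','short'):
    P=res[k]; a=((P[0]+P[3])/2-(P[1]+P[2])/2); print(k,'axis deg from y',np.degrees(np.arctan2(-a[0],a[1])),'len',np.linalg.norm(a),'wid',np.linalg.norm(P[0]-P[3]))
g=atz(*A(32,340),.033)-atz(*A(237,518),.072); print('bar dir lane',np.degrees(np.arctan2(ly@g[:2],lx@g[:2])),np.linalg.norm(g[:2]))
print('gate axis pred',cen+lx*-.078+ly*.32)
e,q=bot.get_obs()['eef_pos'],bot.get_obs()['tool_rot']; print(e,R.from_quat(q).as_matrix())
E
python3 meas.py
```

```text
tall [0.5982 0.0822 0.0468]
[[0.6141 0.1326 0.0449]
 [0.6285 0.0391 0.0503]
 [0.5813 0.0323 0.0425]
 [0.5691 0.1249 0.0496]]
short [ 0.638  -0.128   0.0469]
[[ 0.6501 -0.0847  0.0547]
 [ 0.6687 -0.1624  0.0462]
 [ 0.6262 -0.1711  0.0457]
 [ 0.6071 -0.0938  0.041 ]]
glass [0.5729 0.2141 0.0543]
mid [ 0.6232 -0.0148  0.059 ]
right [ 0.6565 -0.2554  0.0463]
fin [0.4825 0.2791 0.0733]
corners [0.6325 0.2851 0.016 ] [0.4936 0.2564 0.016 ] [ 0.7385 -0.3117  0.04  ] [ 0.5904 -0.3382  0.04  ] 0.6060602343191309 0.14178272845181877
lane yaw deg(from y axes) 9.663848367323794 len 0.6042633496839075
lane centre [ 0.6138 -0.0271]
tall lane xy mm 3.0674094294695813 110.3771794657271
short lane xy mm 6.965274084549105 -103.5625317380523
glass lane xy mm 0.22448266041166676 244.6170598176318
mid lane xy mm 11.379137958122723 10.529284301806118
right lane xy mm 3.780734496768318 -232.1950737533764
fin lane xy mm -77.94940845328678 323.8856379045377
tallcapend [0.5838 0.1619 0.03  ] lane 2.2106358842207356 191.3130879944255
shortcapend [ 0.6533 -0.1979  0.03  ] lane 10.323491412174231 -175.00668513948781
tall axis deg from y 8.12235175207182 len 0.09397514936553268 wid 0.045881748619265667
short axis deg from y 13.68893540882462 len 0.07979785614760541 wid 0.0460542026666558
bar dir lane 42.383100909606966 0.15037582997774424
gate axis pred [0.4831 0.2753]
[0.1693 0.4699 0.2305] [[-0.9408  0.3389 -0.0006]
 [ 0.3389  0.9408 -0.0017]
 [ 0.     -0.0019 -1.    ]]
```

```bash
cat >> h.py <<'E'
def go(x,y,z,yaw,pr=True):
    "shift (tool axes, mm) and twist (deg) to reach TCP xyz with tool y at world yaw (deg)"
    o=bot.get_obs(); M=R.from_quat(o['tool_rot']).as_matrix(); d=M.T@(np.array([x,y,z])-o['eef_pos'])*1000
    c=np.degrees(np.arctan2(M[1,1],M[0,1])); t=-((yaw-c+180)%360-180)
    print('t %.2f'%o['clock'],'eef',o['eef_pos'].round(4),'yaw %.1f'%c,'q6 %.2f'%o['joint_pos'][5],'w %.4f'%o['grip_width'],'F',o['ft_force'].round(1),'| move',d.round(1),'twist %.1f'%t)
    return d,t
E
python3 -c "
from h import *
go(.4827,.2768,.16,142)"
```

```text
t 0.10 eef [0.1693 0.4699 0.2305] yaw 70.2 q6 1.57 w 0.0855 F [ 0.5 -0.4 -0.4] | move [-360.3  -75.3   70.7] twist -71.8
```

Emit:
{"api": "carry_out", "payload": {"plan": [{"dx":-180,"dy":-40,"dz":0,"twist":-35,"fingers":-1},{"dx":-180,"dy":-40,"dz":0,"twist":-35,"fingers":-1},{"dx":-180,"dy":-40,"dz":0,"twist":-35,"fingers":-1},{"dx":-180,"dy":-40,"dz":0,"twist":-35,"fingers":-1},{"dx":-180,"dy":-40,"dz":0,"twist":-35,"fingers":-1}]}}

```text
clock: 0.52
eef_pos: [0.3233, 0.3726, 0.2309]
tool_rot: [-0.105, 0.994, -0.0, -0.0]
ft_force: [0.5, 1.1, -0.0]
grip_width: 0.0853
grasp_force: 0.0
```

```bash
python3 -c "
from h import *
go(.4827,.2768,.16,142); print(bot.get_obs()['joint_pos'])"
```

```text
t 0.52 eef [0.3233 0.3726 0.2309] yaw 102.1 q6 0.65 w 0.0853 F [ 0.5  1.1 -0. ] | move [-135.9 -127.    70.9] twist -39.9
[ 8.56225247e-01  2.28129290e-01 -1.23043387e-02  1.33120133e+00
 -1.44548737e-04  6.45441740e-01]
```

Emit:
{"api": "carry_out", "payload": {"plan": [{"dx":-140,"dy":-119,"dz":50,"twist":-37,"fingers":-1},{"dx":-140,"dy":-119,"dz":50,"twist":-37,"fingers":-1},{"dx":-140,"dy":-119,"dz":50,"twist":-37,"fingers":-1},{"dx":-140,"dy":-119,"dz":50,"twist":-37,"fingers":-1},{"dx":-140,"dy":-119,"dz":50,"twist":-37,"fingers":-1}]}}

```text
clock: 0.93
eef_pos: [0.4849, 0.2843, 0.1802]
tool_rot: [-0.389, 0.921, -0.0, -0.0]
ft_force: [0.7, 0.1, -0.1]
grip_width: 0.0858
grasp_force: 0.0
```

```bash
python3 -c "
from h import *
go(.4827,.2768,.045,142)
snap('wrist','w1')"
```

```text
t 0.93 eef [0.4849 0.2843 0.1802] yaw 135.7 q6 -0.27 w 0.0858 F [ 0.7  0.1 -0.1] | move [  6.8  -3.6 135.2] twist -6.3
```

View pics/w1.png

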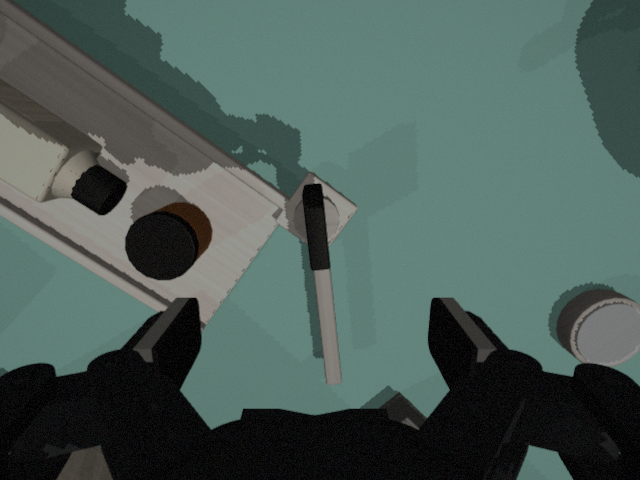

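The wrist view shows the fin between the open fingers, running from (313,185) to (320,268) with its top centre near (316,226). The glass jar lid is at (161,245).

```bash
python3 -c "
from h import *
np.set_printoptions(precision=4,suppress=True)
print('fin',atz('w1',316,227,.072),'z.07 proj',proj('w1',[.4827,.2768,.072]))
a=atz('w1',313,187,.072);b=atz('w1',320,266,.072);print(np.degrees(np.arctan2(*(b-a)[[1,0]])),np.linalg.norm(b-a))
print('tri',tri(('w1',316,227),('top0',120+237/4-.5,155+518/4-.5)))
print('glass',atz('w1',161,245,.06))
go(.4827,.2768,.1,142)"
```

```text
fin [0.4804 0.2804 0.072 ] z.07 proj [309.8233 225.6145]
50.77553883653843 0.055206995978721134
tri [0.483  0.283  0.0533]
glass [0.5715 0.2144 0.06  ]
t 0.98 eef [0.4894 0.2806 0.1778] yaw 135.8 q6 -0.28 w 0.0853 F [ 4.1  0.1 -0.4] | move [ 7.2  2.4 77.8] twist -6.2
```

Emit:
{"api": "carry_out", "payload": {"plan": [{"dx":6,"dy":5,"dz":30,"twist":-6,"fingers":-1},{"dx":6,"dy":5,"dz":65,"twist":-6,"fingers":-1},{"dx":6,"dy":5,"dz":100,"twist":-6,"fingers":-0.5},{"dx":6,"dy":5,"dz":136,"twist":-6,"fingers":0},{"dx":6,"dy":5,"dz":136,"twist":-6,"fingers":0.5}]}}

```text
clock: 1.4
eef_pos: [0.47, 0.2817, 0.0379]
tool_rot: [-0.434, 0.901, -0.001, -0.007]
ft_force: [-1.4, -0.1, -0.8]
grip_width: 0.0518
grasp_force: 0.0
```

Emit:
{"api": "carry_out", "payload": {"plan": [{"dx":0,"dy":0,"dz":0,"twist":0,"fingers":1},{"dx":0,"dy":0,"dz":0,"twist":0,"fingers":1},{"dx":0,"dy":0,"dz":0,"twist":0,"fingers":1},{"dx":0,"dy":0,"dz":0,"twist":0,"fingers":1},{"dx":0,"dy":0,"dz":0,"twist":0,"fingers":1}]}}

```text
clock: 1.82
eef_pos: [0.4811, 0.2821, 0.0474]
tool_rot: [-0.432, 0.902, -0.005, 0.004]
ft_force: [11.7, -10.8, -10.1]
grip_width: 0.013
grasp_force: 59.5
```

```bash
python3 -c "
from h import *
go(.4815,.279,.042,99.66); print(bot.get_obs()['grasp_force'])"
```

```text
t 1.82 eef [0.4811 0.2821 0.0474] yaw 141.2 q6 -0.36 w 0.0130 F [ 11.7 -10.8 -10.1] | move [ 2.1 -2.2  5.4] twist 41.5
59.516379833221436
```

Emit:
{"api": "carry_out", "payload": {"plan": [{"dx":0,"dy":-2,"dz":0,"twist":7,"fingers":1},{"dx":0,"dy":-2,"dz":0,"twist":14,"fingers":1},{"dx":0,"dy":-2,"dz":0,"twist":21,"fingers":1},{"dx":0,"dy":-2,"dz":0,"twist":28,"fingers":1},{"dx":0,"dy":-2,"dz":0,"twist":35,"fingers":1}]}}

```text
clock: 2.23
eef_pos: [0.4805, 0.2829, 0.0474]
tool_rot: [-0.139, 0.99, -0.001, 0.003]
ft_force: [6.0, -3.7, -8.4]
grip_width: 0.0131
grasp_force: 59.7
```

```bash
python3 -c "
from h import *
go(.4815,.279,.047,99.66); print(bot.get_obs()['grasp_force'])"
```

```text
t 2.23 eef [0.4805 0.2829 0.0474] yaw 106.0 q6 0.26 w 0.0131 F [ 6.  -3.7 -8.4] | move [ 0.1 -4.1  0.4] twist 6.3
59.69255268573761
```

Emit:
{"api": "carry_out", "payload": {"plan": [{"dx":0,"dy":0,"dz":0,"twist":6,"fingers":1},{"dx":0,"dy":0,"dz":0,"twist":6,"fingers":1},{"dx":0,"dy":0,"dz":0,"twist":6,"fingers":1},{"dx":0,"dy":0,"dz":0,"twist":6,"fingers":-0.3},{"dx":0,"dy":0,"dz":0,"twist":6,"fingers":-0.3}]}}

```text
clock: 2.65
eef_pos: [0.479, 0.285, 0.048]
tool_rot: [-0.091, 0.996, 0.001, 0.002]
ft_force: [0.0, 0.3, -0.5]
grip_width: 0.0362
grasp_force: 0.0
```

Emit:
{"api": "carry_out", "payload": {"plan": [{"dx":0,"dy":0,"dz":0,"twist":0,"fingers":-0.3},{"dx":0,"dy":0,"dz":0,"twist":0,"fingers":-0.3},{"dx":0,"dy":0,"dz":-40,"twist":0,"fingers":-0.3},{"dx":0,"dy":0,"dz":-80,"twist":7,"fingers":-0.5},{"dx":0,"dy":0,"dz":-120,"twist":14,"fingers":-1}]}}

```text
clock: 3.07
eef_pos: [0.4765, 0.2838, 0.1667]
tool_rot: [0.034, 0.999, -0.0, -0.001]
ft_force: [0.8, -0.2, -0.2]
grip_width: 0.0743
grasp_force: 0.0
```

```bash
python3 -c "
from h import *
np.set_printoptions(precision=4,suppress=True)
snap('top','top1')
a=cv2.imread('pics/top1.png')[155:305,120:320]; b=cv2.imread('pics/top0.png')[155:305,120:320]
cv2.imwrite('pics/tA1.png',cv2.resize(a,None,fx=4,fy=4,interpolation=cv2.INTER_CUBIC))
# top-view-only face centres at known heights
A=lambda x,y,z:atz('top0',120+x/4-.5,155+y/4-.5,z)
B=lambda x,y,z:atz('top0',300+x/4-.5,155+y/4-.5,z)
T=np.array([A(548,263,.054),A(725,232,.054),A(742,327,.054),A(563,350,.054)])
S=np.array([B(252,190,.05),B(400,158,.05),B(420,240,.05),B(268,278,.05)])
for P in(T,S):
  a=(P[0]+P[3]-P[1]-P[2])/2; print(P.mean(0),np.linalg.norm(a),np.degrees(np.arctan2(-a[0],a[1])))
print('mid',B(113,240,.055),'right',B(583,182,.055))
go(.58,.16,.12,8.5)"
```

```text
[0.5967 0.0803 0.054 ] 0.09083146731201748 8.945591849025801
[ 0.6375 -0.128   0.05  ] 0.07880777310741703 13.486978603075732
mid [ 0.6239 -0.0148  0.055 ] right [ 0.6547 -0.2535  0.055 ]
t 3.12 eef [0.481  0.2864 0.1766] yaw 85.9 q6 0.61 w 0.0811 F [1.7 1.6 6.6] | move [-107.2 -119.5   56.8] twist 77.4
```

View pics/tA1.png

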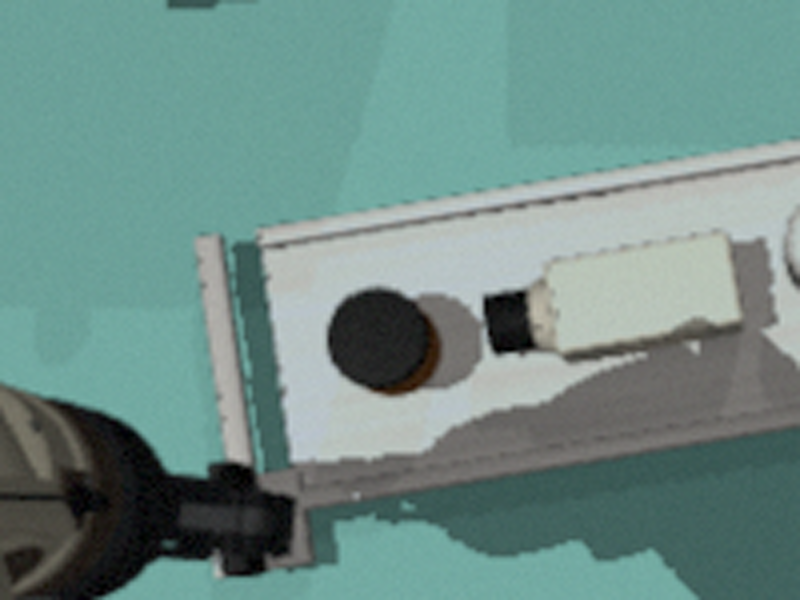

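The gate bar runs (209,235)→(243,465) and the lane's end edge runs (264,250)→(292,470). That puts the bar about 1° from parallel, so the gate is done. Next is the tall bottle's cap.

Emit:
{"api": "carry_out", "payload": {"plan": [{"dx":-111,"dy":-114,"dz":30,"twist":36,"fingers":-1},{"dx":-111,"dy":-114,"dz":30,"twist":36,"fingers":-1},{"dx":-111,"dy":-114,"dz":30,"twist":36,"fingers":-0.6},{"dx":-111,"dy":-114,"dz":30,"twist":36,"fingers":-0.3},{"dx":-111,"dy":-114,"dz":30,"twist":36,"fingers":-0.3}]}}

```text
clock: 3.53
eef_pos: [0.5844, 0.1579, 0.1342]
tool_rot: [0.343, 0.939, -0.001, 0.001]
ft_force: [0.1, 0.8, -0.0]
grip_width: 0.0553
grasp_force: 0.0
```

Emit:
{"api": "carry_out", "payload": {"plan": [{"dx":0,"dy":0,"dz":20,"twist":41,"fingers":-0.3},{"dx":0,"dy":0,"dz":20,"twist":41,"fingers":-0.3},{"dx":0,"dy":0,"dz":20,"twist":41,"fingers":-0.3},{"dx":0,"dy":0,"dz":20,"twist":41,"fingers":-0.3},{"dx":0,"dy":0,"dz":20,"twist":41,"fingers":-0.3}]}}

```text
clock: 3.95
eef_pos: [0.5811, 0.1634, 0.1156]
tool_rot: [0.612, 0.791, 0.0, 0.0]
ft_force: [-0.3, 0.7, -0.5]
grip_width: 0.0557
grasp_force: 0.0
```

```bash
python3 -c "
from h import *
snap('wrist','w2'); go(.5839,.1643,.014,8.7)"
```

```text
t 4.00 eef [0.5811 0.1635 0.1157] yaw 14.3 q6 1.60 w 0.0554 F [0.1 0.1 0.1] | move [1.000e-01 2.800e+00 1.017e+02] twist 5.6
```

View pics/w2.png

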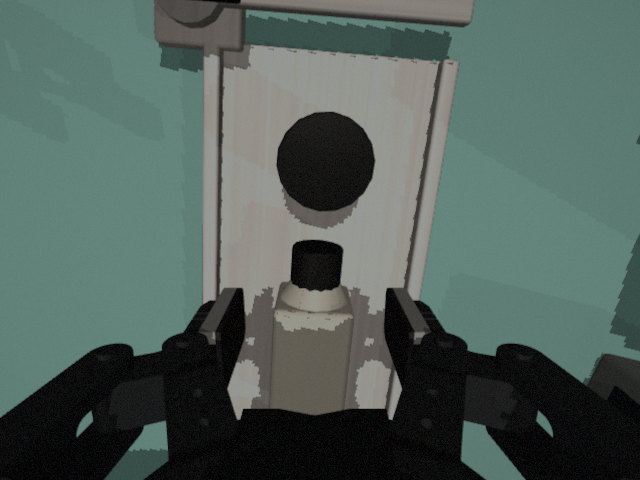

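The wrist view shows the cap at columns 292–342, with its end at row ≈243. The glass jar lid is at (326,160), well ahead of the fingers, and the gate bar is parallel to the lane's end. I'll check the lateral offset and go down.

```bash
python3 -c "
from h import *
np.set_printoptions(precision=4,suppress=True)
for u,v,z in((317,265,.03),(317,243,.042),(317,288,.03),(326,161,.06)):
  p=atz('w2',u,v,z); d=p[:2]-[.5967,.0803]; a=np.radians(8.7); print(p,'along',1000*(d@[-np.sin(a),np.cos(a)]),'lat',1000*(d@[np.cos(a),np.sin(a)]))
print('tri cap end', tri(('w2',317,246),('top0',120+489/4-.5,155+324/4-.5)))
"
```

```text
[0.5866 0.1501 0.03  ] along 70.5632478312488 lat 0.6088237819038
[0.582  0.1676 0.042 ] along 88.47820187434807 lat -1.3492136886500954
[0.5906 0.135  0.03  ] along 54.958278018638964 lat 2.232614522806399
[0.5739 0.216  0.06  ] along 137.57130249460803 lat -1.975396162305583
tri cap end [0.5837 0.162  0.0291]
```

Emit:
{"api": "carry_out", "payload": {"plan": [{"dx":0,"dy":3,"dz":35,"twist":5.5,"fingers":-0.3},{"dx":0,"dy":3,"dz":70,"twist":5.5,"fingers":-0.3},{"dx":0,"dy":3,"dz":99,"twist":5.5,"fingers":-0.3},{"dx":0,"dy":3,"dz":99,"twist":5.5,"fingers":0},{"dx":0,"dy":3,"dz":99,"twist":5.5,"fingers":0.15}]}}

```text
clock: 4.42
eef_pos: [0.5823, 0.1637, 0.0151]
tool_rot: [0.647, 0.763, -0.002, -0.001]
ft_force: [0.1, 0.3, 0.5]
grip_width: 0.0363
grasp_force: 0.0
```

Emit:
{"api": "carry_out", "payload": {"plan": [{"dx":0,"dy":0,"dz":0,"twist":0,"fingers":0.25},{"dx":0,"dy":0,"dz":0,"twist":0,"fingers":0.25},{"dx":0,"dy":0,"dz":0,"twist":0,"fingers":0.27},{"dx":0,"dy":0,"dz":0,"twist":0,"fingers":0.27},{"dx":0,"dy":0,"dz":0,"twist":0,"fingers":0.27}]}}

```text
clock: 4.83
eef_pos: [0.5859, 0.1647, 0.0188]
tool_rot: [0.647, 0.762, 0.002, 0.001]
ft_force: [1.4, 1.1, 5.2]
grip_width: 0.0314
grasp_force: 10.2
```

```bash
python3 -c "
from h import *
go(.5843,.164,.016,8.7)"
```

```text
t 4.83 eef [0.5859 0.1647 0.0188] yaw 9.3 q6 1.68 w 0.0314 F [1.4 1.1 5.2] | move [-0.5 -1.7  2.8] twist 0.6
```

The fingers act as a position servo, giving 10 N at 0.27, so a light pinch lets the cap pivot. I'll lift it gently along an arc.

Emit:
{"api": "carry_out", "payload": {"plan": [{"dx":-1,"dy":0,"dz":-8,"twist":0,"fingers":0.27},{"dx":-2,"dy":0,"dz":-16,"twist":0,"fingers":0.27},{"dx":-4,"dy":0,"dz":-24,"twist":0,"fingers":0.27},{"dx":-8,"dy":0,"dz":-32,"twist":0,"fingers":0.27},{"dx":-12,"dy":0,"dz":-40,"twist":0,"fingers":0.27}]}}

```text
clock: 5.25
eef_pos: [0.5857, 0.1519, 0.0572]
tool_rot: [0.647, 0.762, 0.0, -0.0]
ft_force: [0.7, -0.1, -1.6]
grip_width: 0.0314
grasp_force: 10.2
```

```bash
cat >> h.py <<'E'
def body(f,hint,r=60):
    "cream bottle body in an image: hull corners of bright yellowish blob near pixel hint"
    a=cv2.imread(f'pics/{f}.png').astype(int); b,g,rr=a[...,0],a[...,1],a[...,2]
    m=((rr-b>12)&(g-b>8)&(rr>70)).astype(np.uint8)
    n,l,s,c=cv2.connectedComponentsWithStats(m,connectivity=4)
    k=[i for i in range(1,n) if s[i,4]>80 and np.hypot(*(c[i]-hint))<r]
    for i in k:
        pts=np.argwhere(l==i)[:,::-1].astype(np.float32); print(f,s[i],c[i].round(1),'rect',[np.round(x,1) for x in cv2.minAreaRect(pts)])
E
python3 -c "
from h import *
body('scene0',(345,255)); body('top0',(280,228))
snap('scene','s2');snap('top','t2'); body('s2',(345,245)); body('t2',(280,228))
go(.5843,.164,.016,8.7); o=bot.get_obs(); print(o['grasp_force'],o['ft_torque'])"
```

```text
scene0 [ 321  229   63   40 1308] [351.3 248. ] rect [array([352.7, 247.5]), array([24.8, 61.3]), np.float64(67.5)]
t 5.35 eef [0.587  0.1515 0.0582] yaw 9.2 q6 1.66 w 0.0314 F [ 0.   0.4 -0.9] | move [12.8 -0.7 42.2] twist 0.5
10.281970649957657 [ 0.12918988  0.1539396  -0.04391416]
```

Emit:
{"api": "carry_out", "payload": {"plan": [{"dx":-4,"dy":0,"dz":-10,"twist":0,"fingers":0.27},{"dx":-8,"dy":0,"dz":-20,"twist":0,"fingers":0.27},{"dx":-13,"dy":0,"dz":-30,"twist":0,"fingers":0.27},{"dx":-19,"dy":0,"dz":-40,"twist":0,"fingers":0.27},{"dx":-26,"dy":0,"dz":-50,"twist":0,"fingers":0.27}]}}

```text
clock: 5.77
eef_pos: [0.5902, 0.1259, 0.1075]
tool_rot: [0.647, 0.762, 0.0, 0.0]
ft_force: [-0.4, -0.3, -2.2]
grip_width: 0.0313
grasp_force: 11.1
```

```bash
python3 -c "
from h import *
snap('scene','s3'); a=cv2.imread('pics/s3.png')[130:330,220:480]
cv2.imwrite('pics/s3c.png',cv2.convertScaleAbs(cv2.resize(a,None,fx=3,fy=3,interpolation=cv2.INTER_CUBIC),alpha=1.4,beta=10))
go(.5843,.164,.016,8.7); o=bot.get_obs(); print(o['grasp_force'],o['ft_torque'])"
```

```text
t 5.82 eef [0.5917 0.1247 0.1098] yaw 9.2 q6 1.62 w 0.0313 F [ 0.4 -1.   0.3] | move [40.1 -1.4 93.8] twist 0.5
11.17601752281189 [0.0153103  0.11873578 0.01425928]
```

View pics/s3c.png

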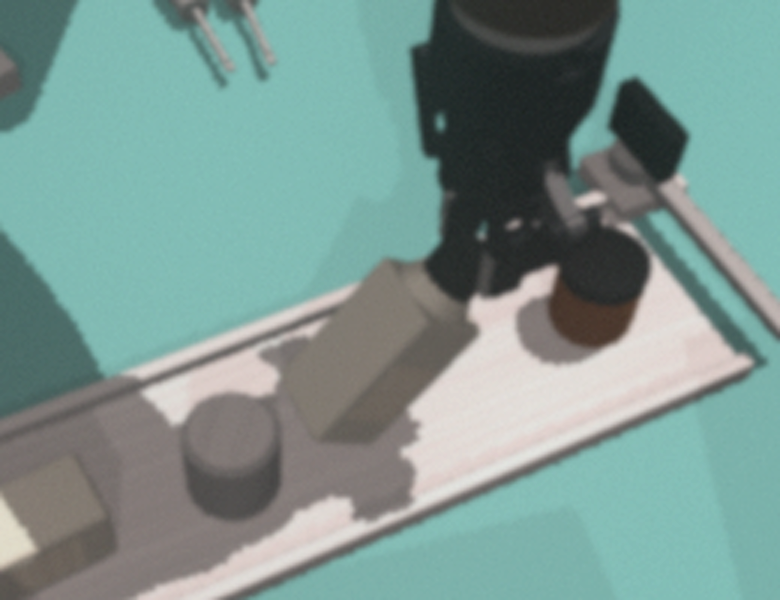

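The crop shows the bottle pivoting well. It tilts about 50° with its base edge on the floor near (320,440), clear of the mid jar at (230,440), and the glass jar is untouched.

Emit:
{"api": "carry_out", "payload": {"plan": [{"dx":0,"dy":0,"dz":-3,"twist":0,"fingers":0.27},{"dx":0,"dy":0,"dz":-6,"twist":0,"fingers":0.27},{"dx":0,"dy":0,"dz":-9,"twist":0,"fingers":0.27},{"dx":-1,"dy":0,"dz":-12,"twist":0,"fingers":0.27},{"dx":-4,"dy":0,"dz":-14,"twist":0,"fingers":0.27}]}}

```text
clock: 6.23
eef_pos: [0.5904, 0.123, 0.1203]
tool_rot: [0.647, 0.762, -0.0, -0.0]
ft_force: [1.1, 0.2, -2.1]
grip_width: 0.0316
grasp_force: 11.1
```

Emit:
{"api": "carry_out", "payload": {"plan": [{"dx":-5,"dy":0,"dz":0,"twist":0,"fingers":0.27},{"dx":-10,"dy":0,"dz":0,"twist":0,"fingers":0.27},{"dx":-15,"dy":0,"dz":1,"twist":0,"fingers":0.27},{"dx":-19,"dy":0,"dz":2,"twist":0,"fingers":0.27},{"dx":-22,"dy":0,"dz":3,"twist":0,"fingers":0.27}]}}

```text
clock: 6.65
eef_pos: [0.5961, 0.1007, 0.1207]
tool_rot: [0.647, 0.762, 0.002, 0.002]
ft_force: [-3.1, 0.6, 13.5]
grip_width: 0.0312
grasp_force: 14.2
```

```bash
python3 -c "
from h import *
snap('scene','s4'); body('s4',(345,215),90); body('s3',(345,240),60)
go(.5843,.164,.016,8.7); o=bot.get_obs(); print(o['grasp_force'],o['ft_torque'])
a=cv2.imread('pics/s4.png')[150:310,260:430]; g=cv2.cvtColor(a,cv2.COLOR_BGR2HSV)
for y in range(0,160,5): print(150+y,''.join('#' if p[2]<45 else ('s' if p[1]>70 else ('o' if p[2]<120 else '.')) for p in g[y,::3]))"
```

```text
t 6.70 eef [0.5962 0.1001 0.1207] yaw 9.3 q6 1.58 w 0.0311 F [-1.8  1.  11.7] | move [ 65.   -2.1 104.6] twist 0.6
14.231210947036743 [0.06322837 0.5144214  0.00299229]
150 sssssssssssoosssoossssssssss#####################ssssssss
155 ssssssssssssssssssssssssssss#####################ssssssss
160 ssssssssssssssssssssssssssss####################ssssssss#
165 sssssssssssssssssssssssssssss##################ssssssss##
170 sssssssssssssssssssssssssssss#s###############sssssssss##
175 sssssssssssssssssssssssssssss################sssssssssso#
180 ssssssssssssssssssssssssssssss###############ssssssssoooo
185 sssssssssssssssssssssssssssssss##############ssssssoooooo
190 sssssssssssssssssssssssssssssss###########ooossssssoooooo
195 sssssssssssssssssssssssssssssssoo##########ooossssoo..ooo
200 ssssssssssssssssssssssssssssssso############ooo#o..oooooo
205 ssssssssssssssssssssssssssssssso######ss####ooo##o..oooo.
210 ssssssssssssssssssssssssssssssss###############o..#######
215 sssssssssssssssssssssssssssssss##############o...o#######
220 ssssssssssssssssssssssssssoooo######o#####o......########
2
[... 352 characters left out ...]
........ooooo.....
255 ....ooo....oooooooooo.oooooooooooooo.....................
260 oo..........ooooooooooooooooooooooo......................
265 .........oooooooooooooooooooooooooo......................
270 ........oooooooooooooooooooooooooo......................o
275 ...oooooooooooooooooooooooooooo.....................oooos
280 oooooooooooooooooooooooooooo.....................ooosssss
285 ooooooooooooooooooooooooooo..................ooosssssssss
290 oooooooooooooooooooooooooo...............oooossssssssssss
295 oooooooooooooooooooooooooooo.........oooossssssssssssssss
300 ooooooooooooooooooooooooooo......oooossssssssssssssssssss
305 ooooooooooooooooo...ooooooo..oooossssssssssssssssssssssss
```

Emit:
{"api": "carry_out", "payload": {"plan": [{"dx":0,"dy":0,"dz":-3,"twist":0,"fingers":0.27},{"dx":0,"dy":0,"dz":-4,"twist":0,"fingers":0.27},{"dx":0,"dy":0,"dz":-5,"twist":0,"fingers":0.27},{"dx":0,"dy":0,"dz":-5,"twist":0,"fingers":0.27},{"dx":0,"dy":0,"dz":-5,"twist":0,"fingers":0.27}]}}

```text
clock: 7.12
eef_pos: [0.5938, 0.1006, 0.1215]
tool_rot: [0.647, 0.762, -0.001, -0.0]
ft_force: [0.2, -0.1, -1.9]
grip_width: 0.0317
grasp_force: 13.0
```

```bash
cat >> h.py <<'E'
def asc(f,x0,y0,w,h,sx=3,sy=5):
    g=cv2.cvtColor(cv2.imread(f'pics/{f}.png')[y0:y0+h,x0:x0+w],cv2.COLOR_BGR2HSV)
    for y in range(0,h,sy): print(y0+y,''.join('#' if p[2]<45 else ('s' if p[1]>70 else ('o' if p[2]<120 else '.')) for p in g[y,::sx]))
E
python3 -c "
from h import *
np.set_printoptions(precision=0,suppress=True)
snap('scene','s5'); asc('s5',310,190,90,105,2,3)
go(.5843,.164,.016,8.7); o=bot.get_obs(); print(o['grasp_force'],o['ft_torque'])
e=o['eef_pos']; a=np.radians(9.2); s=np.array([-np.sin(a),np.cos(a),0]); x=np.array([np.cos(a),np.sin(a),0]); z=np.array([0,0,1])
c=e-s*.007+z*.012
for t in (0,10,20,30):
  t=np.radians(t); ax=np.cos(t)*z+np.sin(t)*s; n=np.cos(t)*s-np.sin(t)*z
  base=c-ax*.126
  print(np.degrees(t),'base z',base[2],*[proj('s5',base+ax*h+n*p*.024+x*q*.024) for h in(.096,0) for p,q in((-1,-1),(-1,1),(1,1),(1,-1))])
"
```

```text
190 ssssssssssssssssssssss################oooosss
193 ssssssssssssssssssssssoo###############ooooss
196 sssssssssssssssssssssso################ooooos
199 ssssssssssssssssssssss##################ooooo
202 ssssssssssssssssssssso###########ss######oooo
205 ssssssssssssssssssssso##########ss########ooo
208 ssssssssssssssssssssss#######################
211 ssssssssssssssssssssss######################o
214 sssssssssssssssssssss#####################oo.
217 ssssssssssssssoooooo#########o#########ooo...
220 sssssssssssssooooooo#########o######oo.......
223 sssssssssssssoooooooo#######oo#####o.........
226 ssssssssss..oooooooooo######o####oo..........
229 ssssss......ooooooooooooooooooo.............o
232 ss.......ooooooooooooooooooooo............ooo
235 ......ooooooooooooooooooooooooo..........oooo
238 ..ooooo...ooooooooooooooooooooooo........oooo
241 ooo......ooooooooooooooooooooooo..........ooo
244 .........oooooooooooooooooooooo...........ooo
247 ........ooooooooooooooooooooooo.............o
250 oo......oooooooooooooooooooooo...............
253 ooooo..oooooooooooooooooooooo................

[... 607 characters left out ...]
ooooooooooooo..................ooooossssss
t 7.17 eef [1. 0. 0.] yaw 9.3 q6 1.58 w 0.0315 F [-0. -0. -2.] | move [ 64.   1. 106.] twist 0.6
12.997118979692459 [ 0. -0.  0.]
0.0 base z 0.007502944784603671 [339. 220.] [354. 243.] [382. 232.] [367. 209.] [337. 254.] [349. 275.] [375. 265.] [361. 244.]
10.0 base z 0.009417167905065457 [336. 219.] [351. 242.] [378. 235.] [363. 212.] [325. 256.] [338. 278.] [363. 271.] [350. 249.]
20.0 base z 0.015101674565579204 [334. 217.] [349. 241.] [374. 237.] [360. 214.] [315. 257.] [327. 280.] [351. 275.] [338. 253.]
29.999999999999996 base z 0.02438374390776439 [333. 216.] [347. 239.] [371. 239.] [356. 216.] [305. 257.] [317. 280.] [340. 278.] [327. 256.]
```

Emit:
{"api": "carry_out", "payload": {"plan": [{"dx":-3,"dy":0,"dz":1,"twist":0,"fingers":0.262},{"dx":-8,"dy":0,"dz":1,"twist":0,"fingers":0.262},{"dx":-13,"dy":0,"dz":1,"twist":0,"fingers":0.262},{"dx":-18,"dy":0,"dz":1,"twist":0,"fingers":0.262},{"dx":-23,"dy":0,"dz":1,"twist":0,"fingers":0.262}]}}

```text
clock: 7.58
eef_pos: [0.5981, 0.0773, 0.1211]
tool_rot: [0.648, 0.762, -0.0, 0.0]
ft_force: [0.5, -0.2, -2.6]
grip_width: 0.0316
grasp_force: 8.5
```

```bash
cat >> h.py <<'E'
def tiltpred(f,L=.126,H=.096,w=.024,off=.007,yaw=9.2,sg=1):
    np.set_printoptions(precision=0,suppress=True)
    e=bot.get_obs()['eef_pos']; a=np.radians(yaw); s=sg*np.array([-np.sin(a),np.cos(a),0]); x=np.array([np.cos(a),np.sin(a),0]); z=np.array([0,0,1])
    c=e-s*off+z*.012
    for d in (-10,0,10,20):
        t=np.radians(d); ax=np.cos(t)*z+np.sin(t)*s; n=np.cos(t)*s-np.sin(t)*z; b=c-ax*L
        print(d,'base z mm',(b[2]*1000).round(1),*[proj(f,b+ax*h+n*p*w+x*q*w) for h in(H,0) for p,q in((-1,-1),(-1,1),(1,1),(1,-1))])
E
python3 -c "
from h import *
snap('scene','s6'); asc('s6',300,190,90,105,2,3)
go(.5843,.164,.016,8.7); o=bot.get_obs(); print(o['grasp_force'],o['ft_torque'].round(2)); tiltpred('s6')
"
```

```text
190 sssssssssssssssssss####################ssssss
193 sssssssssssssssssss################oooossssss
196 ssssssssssssssssssss###############oooossssss
199 sssssssssssssssssssso##############ooooosssss
202 ssssssssssssssssssss################ooooossss
205 ssssssssssssssssssso#################oooooooo
208 ssssssssssssssssssso##########ss#####ooooo##o
211 ssssssssssssssssssso#########oso######oooo##o
214 ssssssssssssssssssss#######################o.
217 ssssssssssssssssssss#####################oo..
220 ssssssssssssssssssso####################o....
223 ssssssssssssssooooo#######o##########oo......
226 ssssssssssssooooooo#######o######oo..........
229 sssssssssss.ooooooo#######o#####o............
232 sssssss.....ooooooooo#####o####oo............
235 sss.......oooooooooooooooooooo...............
238 .......oooooooooooooooooooooo................
241 ...ooooo...oooooooooooooooooooooo............
244 oooo.......ooooooooooooooooooooo.............
247 ...........ooooooooooooooooooooo.............
250 ..........ooooooooooooooooooooo..............
253 ..........ooooooooooooooooooooo..............

[... 555 characters left out ...]
oooooooooooooo...........................ooo
292 ooooooooooooo..........................ooooos
t 7.63 eef [0.5982 0.0763 0.1211] yaw 9.2 q6 1.54 w 0.0316 F [ 0.7 -0.3 -2.7] | move [ 88.9   0.3 105. ] twist 0.5
8.485528081655502 [-0.02 -0.03  0.02]
-10 base z mm 9.0 [328. 226.] [342. 249.] [371. 235.] [356. 212.] [335. 255.] [348. 277.] [373. 264.] [360. 243.]
0 base z mm 7.1 [325. 225.] [339. 249.] [367. 238.] [353. 215.] [324. 259.] [336. 281.] [362. 271.] [349. 249.]
10 base z mm 9.0 [322. 225.] [336. 248.] [364. 241.] [349. 218.] [312. 262.] [325. 284.] [350. 276.] [337. 254.]
20 base z mm 14.7 [320. 223.] [334. 247.] [360. 243.] [346. 220.] [301. 263.] [313. 286.] [338. 281.] [326. 258.]
```

Emit:
{"api": "carry_out", "payload": {"plan": [{"dx":0,"dy":0,"dz":1,"twist":0,"fingers":0.255},{"dx":0,"dy":0,"dz":1,"twist":0,"fingers":0.24},{"dx":0,"dy":0,"dz":1,"twist":0,"fingers":0.2},{"dx":0,"dy":0,"dz":1,"twist":0,"fingers":0},{"dx":0,"dy":0,"dz":1,"twist":0,"fingers":-0.4}]}}

```text
clock: 8.05
eef_pos: [0.5981, 0.0784, 0.1205]
tool_rot: [0.647, 0.762, 0.0, 0.0]
ft_force: [0.2, -0.1, 0.7]
grip_width: 0.0531
grasp_force: 0.0
```

Emit:
{"api": "carry_out", "payload": {"plan": [{"dx":0,"dy":0,"dz":1,"twist":0,"fingers":-0.8},{"dx":0,"dy":0,"dz":0,"twist":0,"fingers":-0.8},{"dx":0,"dy":0,"dz":-30,"twist":0,"fingers":-0.8},{"dx":0,"dy":0,"dz":-60,"twist":0,"fingers":-0.8},{"dx":0,"dy":0,"dz":-90,"twist":0,"fingers":-0.8}]}}

```text
clock: 8.47
eef_pos: [0.5973, 0.0781, 0.2107]
tool_rot: [0.647, 0.762, -0.001, -0.001]
ft_force: [0.5, -0.1, 0.3]
grip_width: 0.0766
grasp_force: 0.0
```

```bash
python3 -c "
from h import *
go(.6519,-.2005,.21,193.5); go(.6519,-.2005,.21,13.5)
snap('scene','s7'); asc('s7',300,190,90,105,2,3)
"
```

```text
t 8.47 eef [0.5973 0.0781 0.2107] yaw 9.3 q6 1.54 w 0.0766 F [ 0.5 -0.1  0.3] | move [-283.8    8.7    0.7] twist 175.8
t 8.47 eef [0.5973 0.0781 0.2107] yaw 9.3 q6 1.54 w 0.0766 F [ 0.5 -0.1  0.3] | move [-283.8    8.7    0.7] twist -4.2
190 sssssssssssssssssssssssssssssssssoo######ssss
193 ssssssssssssssssssssssssssssssssooo######ssss
196 ssssssssssssssssssssssssssssssssooo######ssss
199 sssssssssssssssssssssssssssssssssoo##osssssss
202 sssssssssssssssssssssssssssssssssssssssssssss
205 ssssssssssssssssssssssssssssssssssssssssss...
208 ssssssssssssssssssssssssssssssssssssss.......
211 ssssssssssssssssssssssssssssssssss........ooo
214 sssssssssssssssss#####osssssss........ooooo..
217 ssssssssssssssso########ss........ooooo......
220 sssssssssssssss#########o.....ooooo..........
223 sssssssssssssoo#########ooooooo..............
226 sssssssss.....o##########oo..................
229 ssssssssso...oo#########oo...................
232 sssssss..oooooo#########oo...................
235 sss......ooooooo######oooo...................
238 .......oooooooooooooooooo....................
241 ...oooo
[... 188 characters left out ...]

253 .........oooooooooooooooooooo................
256 .........ooooooooooooooooooo.................
259 .........ooooooooooooooooooo.................
262 ......oooooooooooooooooooooo.................
265 o....ooooooooooooooooooooooo.................
268 oo....oooooooooooooooooooooo.................
271 ooo...ooooooooooooooooooooo..................
274 ooo...oooooooooooooooooooo...................
277 ooooo.ooooooooooooooooo......................
280 oooooooooooooooooooo.........................
283 oooooooooooooooo.............................
286 oooooooooooo.................................
289 ooooooo...................................ooo
292 ooooooo................................ooooos
```

The tall bottle stands upright: its left edge is vertical at column 318 and the cap is centred above it. Next I'll move to the short bottle's cap.

Emit:
{"api": "carry_out", "payload": {"plan": [{"dx":-40,"dy":2,"dz":0,"twist":-1,"fingers":-0.6},{"dx":-80,"dy":4,"dz":0,"twist":-2,"fingers":-0.4},{"dx":-120,"dy":6,"dz":0,"twist":-4,"fingers":-0.3},{"dx":-160,"dy":8,"dz":10,"twist":-4,"fingers":-0.3},{"dx":-200,"dy":10,"dz":30,"twist":-4,"fingers":-0.3}]}}

```text
clock: 8.93
eef_pos: [0.6416, -0.1172, 0.1843]
tool_rot: [0.62, 0.784, 0.001, 0.003]
ft_force: [1.4, 0.2, 0.9]
grip_width: 0.0555
grasp_force: 0.0
```

Emit:
{"api": "carry_out", "payload": {"plan": [{"dx":-40,"dy":0,"dz":20,"twist":0,"fingers":-0.3},{"dx":-80,"dy":0,"dz":50,"twist":0,"fingers":-0.3},{"dx":-83,"dy":0,"dz":60,"twist":0,"fingers":-0.3},{"dx":-83,"dy":0,"dz":60,"twist":0,"fingers":-0.3},{"dx":-83,"dy":0,"dz":60,"twist":0,"fingers":-0.3}]}}

```text
clock: 9.35
eef_pos: [0.6575, -0.1961, 0.1198]
tool_rot: [0.621, 0.784, -0.0, -0.002]
ft_force: [0.4, -0.5, -0.5]
grip_width: 0.0557
grasp_force: 0.0
```

```bash
python3 -c "
from h import *
np.set_printoptions(precision=4,suppress=True)
go(.6545,-.199,.014,13.5); snap('wrist','w3'); cam('w3')
for p in((.6375,-.128,.05),(.6534,-.1941,.028),(.6545,-.199,.028)): print(proj('w3',p))
asc('w3',200,200,240,260,4,8)
"
```

```text
t 9.35 eef [ 0.6575 -0.1961  0.1198] yaw 13.2 q6 1.05 w 0.0557 F [ 0.4 -0.5 -0.5] | move [ -2.3  -3.3 105.8] twist -0.3
[307.0061 124.6168]
[308.8016 236.6009]
[308.7508 244.1671]
200 o...................oooooo......ooooo............o...o......
208 o...................oooo.......ooooo.............o..........
216 o.....................######o######..............o..........
224 o.....................#############.............o...o.......
232 o.....................#############.............o...o.......
240 o......................###########..............o...........
248 o.........................ooooo................oo...........
256 o..............................................o...o........
264 o..............................................o...o........
272 #..............................................o............
280 o.......................ooo....................o............
288 o.....oooo#......o.oooooooooooo........o......o#oooo........
296 oo...oooo##....ooooooooooooooooo......ooooo...o###ooo.......
304 o###oooo###o...oooooooooooooooooo.....ooooo...o####ooo###...
312 ###ooo
[... 524 characters left out ...]
......ooooooooooooooooooooooooo...o.....##########
384 ########oooooooooo#oooooooooooooooooooooooooo..o..o#########
392 #######oooooooooooooooooooooooooooooooooooooooo...o#########
400 ########oooooooooooooooooooooooooooooooooooooooo..##########
408 #########oooo#o######oooooooooooooooo####ooooooo.###########
416 #########o.####################################oo###########
424 ############################################################
432 ############################################################
440 ############################################################
448 ############################################################
456 ############################################################
```

```bash
python3 -c "
from h import *
np.set_printoptions(precision=4,suppress=True)
print(cam('w3')[1])
for u,v,z in((313,230,.028),(313,247,.044),(313,247,.028),(313,213,.04)):
  p=atz('w3',u,v,z); d=p[:2]-[.6375,-.128]; a=np.radians(13.5); print(p,'along',1000*(d@[np.sin(a),-np.cos(a)]),'lat',1000*(d@[np.cos(a),np.sin(a)]))
"
```

```text
[ 0.6428 -0.1309  0.2632]
[ 0.655  -0.1893  0.028 ] along 63.65918280389614 lat 2.727568439007226
[ 0.6566 -0.1955  0.044 ] along 70.09132515473726 lat 2.7887873929877474
[ 0.6576 -0.2002  0.028 ] along 74.91115160362662 lat 2.6669117468422416
[ 0.652  -0.1761  0.04  ] along 50.19759997662508 lat 2.8720564653742526
```

Emit:
{"api": "carry_out", "payload": {"plan": [{"dx":-2,"dy":-1,"dz":35,"twist":0,"fingers":-0.3},{"dx":-2,"dy":-1,"dz":70,"twist":0,"fingers":-0.3},{"dx":-2,"dy":-1,"dz":105,"twist":0,"fingers":-0.3},{"dx":-2,"dy":-1,"dz":105,"twist":0,"fingers":0},{"dx":-2,"dy":-1,"dz":105,"twist":0,"fingers":0.15}]}}

```text
clock: 9.82
eef_pos: [0.6572, -0.1958, 0.0164]
tool_rot: [0.62, 0.785, -0.0, -0.002]
ft_force: [-0.0, 0.1, 0.4]
grip_width: 0.0364
grasp_force: 0.0
```

Emit:
{"api": "carry_out", "payload": {"plan": [{"dx":0,"dy":0,"dz":0,"twist":0,"fingers":0.25},{"dx":0,"dy":0,"dz":0,"twist":0,"fingers":0.25},{"dx":0,"dy":0,"dz":0,"twist":0,"fingers":0.262},{"dx":0,"dy":0,"dz":0,"twist":0,"fingers":0.265},{"dx":0,"dy":0,"dz":0,"twist":0,"fingers":0.265}]}}

```text
clock: 10.23
eef_pos: [0.6604, -0.1986, 0.0194]
tool_rot: [0.62, 0.784, 0.001, 0.003]
ft_force: [1.4, -0.0, 2.7]
grip_width: 0.0315
grasp_force: 5.4
```

```bash
python3 -c "
from h import *
go(.6570,-.1984,.015,13.5)"
```

```text
t 10.23 eef [ 0.6604 -0.1986  0.0194] yaw 13.3 q6 1.05 w 0.0315 F [ 1.4 -0.   2.7] | move [ 0.9 -3.3  4.4] twist -0.2
```

Emit:
{"api": "carry_out", "payload": {"plan": [{"dx":1,"dy":0,"dz":-7,"twist":0,"fingers":0.268},{"dx":2,"dy":0,"dz":-14,"twist":0,"fingers":0.268},{"dx":4,"dy":0,"dz":-21,"twist":0,"fingers":0.268},{"dx":7,"dy":0,"dz":-28,"twist":0,"fingers":0.268},{"dx":10,"dy":0,"dz":-34,"twist":0,"fingers":0.268}]}}

```text
clock: 10.65
eef_pos: [0.6557, -0.1879, 0.0515]
tool_rot: [0.62, 0.784, -0.0, -0.0]
ft_force: [-0.1, 0.6, -0.1]
grip_width: 0.0312
grasp_force: 6.6
```

Emit:
{"api": "carry_out", "payload": {"plan": [{"dx":3,"dy":0,"dz":-8,"twist":0,"fingers":0.268},{"dx":7,"dy":0,"dz":-16,"twist":0,"fingers":0.268},{"dx":11,"dy":0,"dz":-24,"twist":0,"fingers":0.268},{"dx":16,"dy":0,"dz":-32,"twist":0,"fingers":0.268},{"dx":22,"dy":0,"dz":-41,"twist":0,"fingers":0.268}]}}

```text
clock: 11.07
eef_pos: [0.6506, -0.1663, 0.0924]
tool_rot: [0.62, 0.784, -0.0, -0.0]
ft_force: [0.1, 0.5, -1.5]
grip_width: 0.0315
grasp_force: 6.9
```

```bash
python3 -c "
from h import *
go(.6570,-.1984,.015,13.5); print(bot.get_obs()['grasp_force'])
snap('scene','s8'); asc('s8',170,230,140,140,3,5)
np.set_printoptions(precision=0,suppress=True)
tiltpred('s8',.106,.08,.022,.007,13.3,-1)"
```

```text
t 11.07 eef [ 0.6506 -0.1663  0.0924] yaw 13.3 q6 1.09 w 0.0315 F [ 0.1  0.5 -1.5] | move [-32.7  -1.2  77.4] twist -0.2
6.859309449791908
230 #########ssssssssssssssssssssssssssssssssssssss
235 ##########sssssssssssssssssssssssssssssssssss..
240 ##########sssssssssssssssssssssssssssssss.....o
245 ###########ssssssssssssssssssssssssss.....ooo..
250 ###########ssssssssssssssssssssss.....ooo......
255 ##########ssssssssssssssssss......ooo..........
260 #########sssssssssssssss.....ooo...............
265 ########ossssssssss......ooo...................
270 #########sssssso....oooo.......................
275 #######o#ss.....oooo.................o.........
280 ##########..oooo.o...................o.........
285 ####ooo####ooo......................ooooo...ooo
290 .####ooo#######....o...............oooooooooooo
295 oo###oooooo####o..........oo......ooooooooooooo
300 ...oo#ooo######o...oooooooooooo...oooooooooooo.
305 ....o##ooo####ooooooooooooooooo....oooooooo....
310 ....o#######oooooooooooooooooo.................
315 ......o###ooooooooooooooooooo..................
320 o.......ooooooooooooo
[... 246 characters left out ...]
oo....................oooossssssssssssss
350 oooooooo.................oooossssssssssssssssss
355 oooooo...............oooossssssssssssssssssssss
360 oooooo...........ooooosssssssssssssssssssssssss
365 ooooooo......ooooosssssssssssssssssssssssssssss
-10 base z mm 2.4 [209. 287.] [220. 312.] [189. 323.] [179. 298.] [210. 315.] [221. 338.] [193. 349.] [183. 325.]
0 base z mm 0.8 [211. 285.] [223. 309.] [193. 323.] [182. 298.] [221. 309.] [232. 332.] [205. 345.] [195. 322.]
10 base z mm 2.4 [214. 282.] [225. 306.] [197. 323.] [186. 298.] [231. 303.] [242. 325.] [217. 340.] [206. 317.]
20 base z mm 7.2 [215. 280.] [227. 304.] [201. 322.] [190. 297.] [240. 296.] [251. 318.] [228. 334.] [217. 311.]
```

Emit:
{"api": "carry_out", "payload": {"plan": [{"dx":0,"dy":0,"dz":-3,"twist":0,"fingers":0.268},{"dx":0,"dy":0,"dz":-6,"twist":0,"fingers":0.268},{"dx":0,"dy":0,"dz":-9,"twist":0,"fingers":0.268},{"dx":1,"dy":0,"dz":-11,"twist":0,"fingers":0.268},{"dx":4,"dy":0,"dz":-12,"twist":0,"fingers":0.268}]}}

```text
clock: 11.53
eef_pos: [0.6499, -0.1635, 0.1037]
tool_rot: [0.621, 0.784, -0.0, 0.0]
ft_force: [-0.5, -0.1, -1.2]
grip_width: 0.0313
grasp_force: 7.2
```

Emit:
{"api": "carry_out", "payload": {"plan": [{"dx":5,"dy":0,"dz":0,"twist":0,"fingers":0.265},{"dx":10,"dy":0,"dz":0,"twist":0,"fingers":0.265},{"dx":15,"dy":0,"dz":0,"twist":0,"fingers":0.265},{"dx":20,"dy":0,"dz":1,"twist":0,"fingers":0.265},{"dx":25,"dy":0,"dz":1,"twist":0,"fingers":0.265}]}}

```text
clock: 11.95
eef_pos: [0.6446, -0.1381, 0.1042]
tool_rot: [0.62, 0.784, 0.001, 0.001]
ft_force: [-1.1, 0.4, 4.3]
grip_width: 0.0316
grasp_force: 8.2
```

```bash
python3 -c "
from h import *
go(.6570,-.1984,.015,13.5); print(bot.get_obs()['grasp_force'])
snap('scene','s9'); asc('s9',180,255,120,100,2,3)
tiltpred('s9',.106,.08,.022,.007,13.3,-1)"
```

```text
t 11.95 eef [ 0.6446 -0.1381  0.1042] yaw 13.3 q6 1.13 w 0.0316 F [-1.1  0.4  4.3] | move [-61.5  -2.   89.2] twist -0.2
8.18092793226242
255 ###################ssssssssssssssssss........ooooo..........
258 ###################ssssssssssssss........ooooo..............
261 sso################ssssssssss........ooooo..................
264 ssso################ssssso.......ooooo......................
267 ssss########o#######oo.......ooooo..........................
270 sssss#######oooo#####....ooooo..............................
273 sssssss#####ooooo####oooo.o.................................
276 ssssssso#####ooooo#####o....................................
279 ssssssoo######ooooo##o##oo.........................o........
282 ss......o#####ooooooo####ooo.o....................ooo.......
285 ......oooooo###ooooo######oo..o..................ooooooo....
288 ..ooooo....oo##oooooo#####oo..oo...............ooooooooooooo
291 ooo.........o###oooo#####ooo...oo.............oooooooooooooo
294 ............oo##########oooo...ooo............oooooooooooooo
297 .............o########ooooo..oooooo...........oo
[... 1003 characters left out ...]
ooo........................oooooossssssssssssssss
348 oooooooooooo.......................oooooosssssssssssssssssss
351 ooooooooooo....................oooooosssssssssssssssssssssss
354 oooooooooooo................oooooossssssssssssssssssssssssss
-10 base z mm 11.6 [226. 276.] [238. 299.] [208. 310.] [197. 286.] [226. 304.] [237. 327.] [210. 338.] [200. 314.]
0 base z mm 10.0 [229. 273.] [241. 297.] [211. 310.] [200. 286.] [237. 298.] [248. 321.] [222. 334.] [211. 311.]
10 base z mm 11.6 [231. 270.] [243. 294.] [215. 310.] [204. 286.] [247. 292.] [258. 314.] [233. 329.] [222. 306.]
20 base z mm 16.4 [233. 268.] [245. 291.] [219. 309.] [208. 285.] [256. 285.] [268. 307.] [244. 323.] [233. 301.]
```

Emit:
{"api": "carry_out", "payload": {"plan": [{"dx":4,"dy":0,"dz":-2,"twist":0,"fingers":0.262},{"dx":8,"dy":0,"dz":-2,"twist":0,"fingers":0.262},{"dx":12,"dy":0,"dz":-1,"twist":0,"fingers":0.262},{"dx":16,"dy":0,"dz":-1,"twist":0,"fingers":0.262},{"dx":16,"dy":0,"dz":-1,"twist":0,"fingers":0.262}]}}

```text
clock: 12.42
eef_pos: [0.64, -0.1219, 0.1033]
tool_rot: [0.62, 0.785, -0.0, -0.001]
ft_force: [-0.3, 0.2, 1.7]
grip_width: 0.0317
grasp_force: 6.2
```

```bash
python3 -c "
from h import *
go(.6570,-.1984,.015,13.5); print(bot.get_obs()['grasp_force'])
snap('scene','s10'); asc('s10',190,255,110,90,2,3)
tiltpred('s10',.106,.08,.022,.007,13.3,-1)"
```

```text
t 12.42 eef [ 0.64   -0.1219  0.1033] yaw 13.4 q6 1.15 w 0.0317 F [-0.3  0.2  1.7] | move [-78.4  -1.1  88.2] twist -0.1
6.182686015963554
255 ssss################osssssssssss........ooooo..........
258 sssss################sssssss........ooooo..............
261 ssssss########o######oss........ooooo..................
264 sssssss#######oooo####o.....ooooo......................
267 ssssssss######ooooo###o.ooooo..........................
270 sssssssso######ooooo####o..............................
273 ssssssssoo#####ooooo##o#o..............................
276 sssss....o######oooooo###oo............................
279 s........ooo#####ooooo####oo..................o........
282 .....ooooo..o#o##oooooo###oo.................ooo.......
285 .ooooo.......o####oooo####oo...............oooooooo....
288 oo............o##########ooo..............ooooooooooooo
291 ..............o########oooo....o.........oooooooooooooo
294 ...............o######oooo..ooooo........oooooooooooooo
297 ................o###oooo.oooooooo........oooooooooooooo
300 .................ooooooooooooooooo.......oooooooooooooo
3
[... 593 characters left out ...]
.oooo
333 ooooo......oooooo..............................ooooooss
336 oooooo.o.oooooo.............................oooooosssss
339 oooooooooooooo..........................oooooosssssssss
342 oooooooooooo.........................ooooosssssssssssss
-10 base z mm 11.0 [236. 271.] [248. 295.] [218. 305.] [207. 281.] [235. 300.] [246. 322.] [219. 333.] [209. 310.]
0 base z mm 9.3 [238. 269.] [251. 292.] [222. 305.] [210. 281.] [245. 294.] [257. 316.] [231. 329.] [220. 306.]
10 base z mm 11.0 [241. 266.] [253. 289.] [225. 305.] [214. 281.] [255. 288.] [267. 310.] [242. 324.] [231. 302.]
20 base z mm 15.7 [242. 263.] [255. 287.] [229. 304.] [218. 280.] [264. 281.] [276. 303.] [253. 318.] [242. 296.]
```

Emit:
{"api": "carry_out", "payload": {"plan": [{"dx":2,"dy":0,"dz":0,"twist":0,"fingers":0.255},{"dx":2,"dy":0,"dz":0,"twist":0,"fingers":0.24},{"dx":2,"dy":0,"dz":0,"twist":0,"fingers":0.2},{"dx":2,"dy":0,"dz":0,"twist":0,"fingers":0},{"dx":2,"dy":0,"dz":0,"twist":0,"fingers":-0.3}]}}

```text
clock: 12.88
eef_pos: [0.6401, -0.1212, 0.1036]
tool_rot: [0.62, 0.784, 0.0, 0.0]
ft_force: [-0.4, -0.5, 0.2]
grip_width: 0.0535
grasp_force: 0.0
```

Emit:
{"api": "carry_out", "payload": {"plan": [{"dx":0,"dy":0,"dz":0,"twist":0,"fingers":-0.5},{"dx":0,"dy":0,"dz":0,"twist":0,"fingers":-0.5},{"dx":0,"dy":0,"dz":-40,"twist":0,"fingers":-0.5},{"dx":0,"dy":0,"dz":-80,"twist":0,"fingers":-0.5},{"dx":0,"dy":0,"dz":-120,"twist":0,"fingers":-0.5}]}}

```text
clock: 13.3
eef_pos: [0.6392, -0.121, 0.2242]
tool_rot: [0.62, 0.784, -0.001, -0.001]
ft_force: [2.1, 1.1, 0.8]
grip_width: 0.0639
grasp_force: 0.0
```

Emit:
{"api": "carry_out", "payload": {"plan": [{"dx":0,"dy":-40,"dz":0,"twist":0,"fingers":-0.5},{"dx":0,"dy":-80,"dz":0,"twist":0,"fingers":-0.5},{"dx":0,"dy":-120,"dz":0,"twist":0,"fingers":-0.5},{"dx":0,"dy":-160,"dz":0,"twist":0,"fingers":-0.5},{"dx":0,"dy":-200,"dz":0,"twist":0,"fingers":-0.5}]}}

```text
clock: 13.72
eef_pos: [0.4436, -0.1672, 0.2238]
tool_rot: [0.62, 0.784, 0.0, 0.0]
ft_force: [1.5, -1.0, 0.1]
grip_width: 0.0639
grasp_force: 0.0
```

```bash
python3 -c "
from h import *
go(.6570,-.1984,.015,13.5)
snap('scene','f1'); snap('top','f2')
a=cv2.imread('pics/f1.png')[150:410,80:520]; b=cv2.imread('pics/f2.png')[150:310,120:500]
a=cv2.resize(a,None,fx=1.36,fy=1.36); b=cv2.resize(b,(598,246)); out=np.vstack([a[:,:598],b])
cv2.imwrite('pics/fin.png',cv2.convertScaleAbs(out,alpha=1.3,beta=10)); print(out.shape)"
```

```text
t 13.72 eef [ 0.4436 -0.1672  0.2238] yaw 13.3 q6 0.98 w 0.0639 F [ 1.5 -1.   0.1] | move [-79.4 200.4 208.9] twist -0.2
(600, 598, 3)
```

View pics/fin.png

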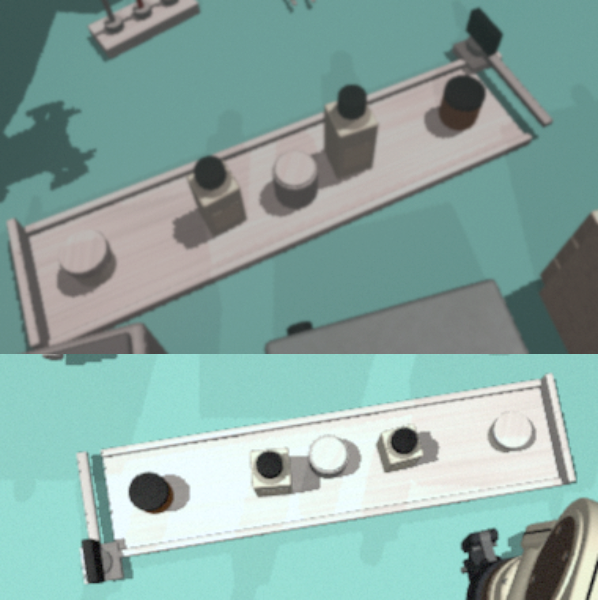

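The last picture shows both bottles upright at scene (350,130) and (215,195). All three jars are in their original places, with the mid jar still at top pixel ≈(328,215). The gate bar lies parallel to the lane's end and the arm is clear, so I'll hand it in.

```bash
python3 -c "
from workcell import job_done; print(job_done())"
```

```text
the job is handed in; nothing more can be done
None
```

I stood both bottles upright in their gaps, left the jars in place and set the gate about 1° from straight across the lane, then handed the job in at about 14 s; no verdict was returned.

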